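# Gauge a bush and bring its jar to the front

## Robot

A 6-joint arm with a two-finger parallel gripper is mounted at the origin on the work surface. World frame = base frame: x ahead of the robot, y to its left, z up, the work surface at z = 0. Lengths are in mm, angles in rad, forces in N, time in s.
With the tool pointing down it reaches from about 325 to 750 mm from the base axis. Payload 7.6 kg.
Tool frame: the origin (TCP) lies midway between the tips of the shut fingers; the grasp point (between the pads) lies 19 mm behind it (tcp_to_grasp is the distance from the TCP to the grasp point, in mm); z points along the fingers, y is the line along which they close (so a half turn about z gives the same grasp; the last joint's range is limited). The gripper opens to 85 mm and grips with 20 to 120 N. Pads are 22 mm wide; open, the fingers measure 114 mm over their backs; the gripper's body (76 mm by 85 mm) begins 54 mm behind the grasp point. The pads swing forward as they close: fully open they stand 13 mm farther back than shut.
Start: joints at [1.07, 0.052, 1.401, -0, 1.689, -0.07], TCP at [219.226, 477.06, 231.323] pointing down, gripper open.
Joint ranges: [-2.9, 2.9], [-0.91, 2.17], [0.12, 2.37], [-1.06, 4.2], [0.26, 2.73], [-2.93, 2.93]. Speed limits (rad/s): [2.57, 2.57, 3.01, 3.14, 3.14, 3.14].

## Interface

Orientations are given as [roll, pitch, yaw] about the fixed x, y, z axes, in that order (R = Rz(yaw) Ry(pitch) Rx(roll)).
In Python, from cell import * gives the robot as it stands. The module is installed in compiled form; this text tells all that it offers. Calls block until the motion is done:
- movep(position, orientation): joint-space move of the TCP to a pose.
- movel(position, attitude=None, speed=150, stop_force=None): straight line of the TCP; attitude=None keeps the orientation; speed is the mean speed in mm/s. With stop_force (N) it stops when the force on the tool has changed by that much, and returns True; else False.
- move_joints(angles): joint-space move.
- grip(opening, force=None): finger opening in mm; force is the grip in N (None keeps the last); returns when the fingers have stopped.
- pause(seconds).
- solve_ik(position, orientation): joint angles nearest the present ones, or None.
- get_obs(): the state.
- read_camera(name): name is "scene" or "top"; returns the picture (384x512x3 uint8, red, green, blue); there is no depth.
- camera_model(name): a dict with "fx", "fy", "cx", "cy" (pixels), "k1" (the pictures are not rectified: a ray, as slopes to the right and down, at radius r is drawn at 1 + k1 r^2 times it, then the intrinsics apply), "R" (3x3) and "t" (3): a world point X has camera coordinates R X + t. Camera axes: x right, y down, z forward; pixel columns grow to the right and rows downward; lengths in mm; the calibration is good to about 2 mm. A picture is of the moment at which its call begins. camera_model takes no time and is no camera call.
A pose or a line that the arm cannot do raises MotionError and nothing moves.
- finish_job(): hands the job in; it is judged then, once.
The state is a dict: "t": time; "qpos": joint angles; "joint_vel": joint speeds; "effort": joint torques, N m; "position": TCP position; "eef_rot": TCP orientation; "ft_force": force on the tool from outside, world axes, zero at the start; "torque": the same for the moment, N m; "finger_gap": finger opening in mm; "finger_force": force on a finger pad.
Only numpy, scipy, OpenCV 4.12 (cv2) and the standard library are available. Lean on these libraries where they do the work, as an engineer would, in place of code of your own. Each camera call takes 0.05 s, during which the arm holds its last target. There are 200 camera calls.

## Task

Check the steel bush standing in the bench gauge: gently slide the jaw shut on it until the bush presses the sprung anvil in a few millimetres, keep it there a moment, and leave the jaw shut on it. Then turn the carousel so that the bush's own jar - the wide jar for the thick bush, the narrow jar for the thin one - stands at the front, over the tongue of the carousel's foot. Leave the other bush on its pad and the rest of the counter alone, and finish while still holding the carousel still there.

Things in the scene. Friction and masses are not known exactly. Their poses are not given: they have to be found in the camera images.
- jaw_tab (a point): Upright aluminium thumb tab of the gauge's sliding jaw, 10 mm thick along the slide, 24 mm wide, free-standing from 36 to 111 mm over the counter; pinch or push it from above. Point: on its centre line, 98 mm up; x axis along the slide, away from the anvil (opening). The jaw's face is 50 mm from it towards the anvil. It needs about 4 N to slide and stays where left.
- jaw: The gauge's sliding jaw. Origin in the plane of its measuring face, 20 mm over the counter (face 40 mm wide, top 48 mm over the counter); x axis along the slide, away from the anvil. It slides along the gauge's x axis; its face starts 74 to 94 mm from the anvil's face.
- anvil_face (a point): Middle of the sprung anvil's measuring face (40 mm wide, 26 mm high, at the near end of the gauge), 35 mm over the counter. Its x axis points along the slide towards the jaw. The bush in the gauge stands on the bed between anvil and jaw.
- anvil (a joint): How far the sprung anvil is pressed in, in m: 0 free, 0.010 at its stop; 1 N per mm. The jaw's own friction holds up to about 4 mm of it once let go; pressed further, it eases back to that.
- gauge: Bench gauge, fixed to the counter: dark steel bed 240 x 52 mm, 20 mm high, its x axis along the slide from anvil to jaw, with a grey block 56 mm tall behind the anvil. Origin under the bed, on the counter.
- thick_bush: Thick turned steel bush, 40 mm across and 30 mm tall, standing upright; origin at the centre of its underside. It stands either in the gauge or on the pad.
- thin_bush: Thin turned steel bush, 22 mm across and 30 mm tall, standing upright; origin at the centre of its underside. It stands in the other of the two places.
- pad: Round black pad, 68 mm across and 20 mm high, fixed to the counter, carrying the bush that is not to be gauged. Origin under its centre.
- carousel_handle (a point): Centre of the carousel's wooden bar handle, right on the turning axis, 187 mm over the counter: the bar is 85 mm long (along this point's x axis, which also points at the wide jar), 14 mm thick, 34 mm high (170 to 204 mm over the counter), above all jars. Pinch it from above across its thickness.
- carousel: The turning part of the carousel: a wooden disc 250 mm across (top 26 mm over the counter) with five lidded jars fixed on it at 85 mm radius, 72 degrees apart; counter-clockwise from above: wide, middling, middling, narrow, middling. Origin on the turning axis; x axis points at the wide jar. Turns either way without stops, easily (under 0.1 N m), stays where left.
- wide_jar (a point): Top centre of the wide jar's lid (64 mm across, the widest of the five), 101 mm over the counter, 85 mm from the axis.
- narrow_jar (a point): Top centre of the narrow jar's lid (30 mm across, the narrowest; the three others are 46 mm), 101 mm over the counter, 85 mm from the axis, 144 degrees clockwise of the wide jar.
- front_mark (a point): The front: where the top centre of the chosen jar's lid must come. Fixed over the middle of the foot's tongue, 85 mm from the turning axis. The foot is fixed to the counter; its steel tongue (36 mm wide, with a small aluminium diamond) sticks out 50 mm from under the turntable, on the side away from the robot.
- wrench: Bystander: a steel open-ended wrench lying on the counter. Leave it alone.
- pipe_end: Bystander: a grey pipe offcut, 60 mm across and 70 mm tall, standing. Leave it alone.
- disc_stack: Bystander: a stack of dark discs, 100 mm across and 24 mm high. Leave it alone.
- carton: Bystander: a cardboard carton 70 x 100 x 60 mm. Leave it alone.
- oil_bottle: Bystander: a grey bottle 52 mm across and 130 mm tall, standing. Leave it alone.
- flange: Bystander: a dark steel flange, 64 mm across and 24 mm high. Leave it alone.
- screwdriver: Bystander: a screwdriver lying on the counter. Leave it alone.
Things that resemble listed ones, but are neither listed nor needed, are in the scene too. Leave any yellow look-alike of the thick_bush alone.

How it is judged (in metres and radians):
On the way, in this order (a step that is already met when the one before it is completed fails the run):
1. the jaw is shut on the bush in the gauge and has pressed the anvil in by at least 1.5 mm (((horizontal distance between thick_bush and anvil_face below 0.03 m and x of jaw in the frame of gauge between -0.032 and -0.018 m and contact force between jaw and thick_bush above 0.7 N and value of joint anvil above 0.0015 m) or (horizontal distance between thin_bush and anvil_face below 0.03 m and x of jaw in the frame of gauge between -0.05 and -0.036 m and contact force between jaw and thin_bush above 0.7 N and value of joint anvil above 0.0015 m))), for 0.2 s.
2. with the jaw still shut on the bush, that bush's jar is at the front and the fingers hold the carousel still (((horizontal distance between thick_bush and anvil_face below 0.03 m and x of jaw in the frame of gauge between -0.032 and -0.018 m and contact force between jaw and thick_bush above 0.7 N and horizontal distance between wide_jar and front_mark below 0.01 m and contact force between the fingers and carousel above 1 N and angular speed of carousel below 0.08 rad/s) or (horizontal distance between thin_bush and anvil_face below 0.03 m and x of jaw in the frame of gauge between -0.05 and -0.036 m and contact force between jaw and thin_bush above 0.7 N and horizontal distance between narrow_jar and front_mark below 0.01 m and contact force between the fingers and carousel above 1 N and angular speed of carousel below 0.08 rad/s))), for 0.2 s.
At the end, for the whole second after the job is handed in: Jaw shut on the upright bush in the gauge (0.7 N or more, anvil in 0.7 mm or more); lid centre of its jar (thick: wide, thin: narrow) within 10 mm of the front mark; fingers on the turntable with over 1 N, turning slower than 0.08 rad/s; other bush on its pad, within 20 mm of centre (((horizontal distance between thick_bush and anvil_face below 0.03 m and x of jaw in the frame of gauge between -0.032 and -0.018 m and contact force between jaw and thick_bush above 0.7 N and value of joint anvil above 0.0007 m and horizontal distance between wide_jar and front_mark below 0.01 m and contact force between the fingers and carousel above 1 N and angular speed of carousel below 0.08 rad/s and horizontal distance between thin_bush and pad below 0.02 m and angle between thick_bush's own z axis and vertical below 0.15 rad and height (world z) of thin_bush above 0.012 m) or (horizontal distance between thin_bush and anvil_face below 0.03 m and x of jaw in the frame of gauge between -0.05 and -0.036 m and contact force between jaw and thin_bush above 0.7 N and value of joint anvil above 0.0007 m and horizontal distance between narrow_jar and front_mark below 0.01 m and contact force between the fingers and carousel above 1 N and angular speed of carousel below 0.08 rad/s and horizontal distance between thick_bush and pad below 0.02 m and angle between thin_bush's own z axis and vertical below 0.15 rad and height (world z) of thick_bush above 0.012 m))); the arm keeps its last pose, push and grip.
It fails at once if the bush is squeezed with more than 35 N (contact force between jaw and thick_bush above 35 N or contact force between jaw and thin_bush above 35 N).
It fails at once if a bystander is moved by more than 30 mm (distance of any of wrench, pipe_end, disc_stack, carton, oil_bottle, flange, screwdriver from where it was at the start of the episode above 0.03 m).
It also fails if it takes over 72 s, if anything falls off the work surface, if the arm or the gripper's body presses on something with over 40 N, if the wrist force passes 120 N, or if a joint passes its speed limit or range.

## Working session

There is one attempt and no reset: what is moved stays moved. The work goes in short steps, each a Python script; the robot and the scene stay as the last script left them, time stands still between calls to the robot, and variables do not carry over. Pictures are saved under pics/ and viewed, at most 10 in all, crops included, and the job is handed in when it is done.

```bash
mkdir -p pics; cat > h.py <<'E'
import numpy as np, cv2
from cell import *
def snap(name,fn=None):
    im=read_camera(name)
    if fn: cv2.imwrite('pics/'+fn,im[:,:,::-1])
    return im
def ray(name,u,v,z):
    m=camera_model(name);R=np.array(m["R"]);t=np.array(m["t"])
    d=np.array([(u-m["cx"])/m["fx"],(v-m["cy"])/m["fy"]]);s=d.copy()
    for _ in range(20): s=d/(1+m["k1"]*(s@s))
    w=R.T@np.array([s[0],s[1],1]);c=-R.T@t
    return c+w*(z-c[2])/w[2]
def proj(name,X):
    m=camera_model(name);p=np.array(m["R"])@np.array(X,float)+np.array(m["t"])
    s=p[:2]/p[2];s=s*(1+m["k1"]*(s@s))
    return s*[m["fx"],m["fy"]]+[m["cx"],m["cy"]]
E
python3 - <<'E'
from h import *
a=snap("top","top0.png");b=snap("scene","scene0.png")
for n in("top","scene"):
    m=camera_model(n);print(n,m["fx"],m["k1"],-np.array(m["R"]).T@np.array(m["t"]))
    cv2.imwrite(f'pics/{n}0b.png',cv2.resize((a if n=="top" else b)[:,:,::-1],(800,600),interpolation=cv2.INTER_CUBIC))
E
```

```text
top 391.7254093773964 -0.13111027031594374 [ 397.49573288  -23.29125875 1305.81172787]
scene 434.6491387453975 0.04326556949821437 [1440.50527159 -141.51535016 1117.04958828]
```

View pics/top0b.png

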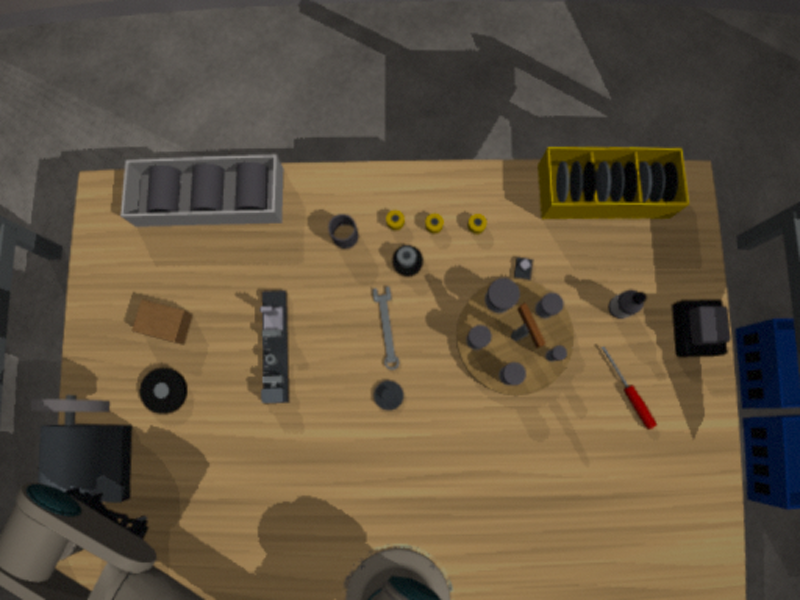

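View pics/scene0b.png

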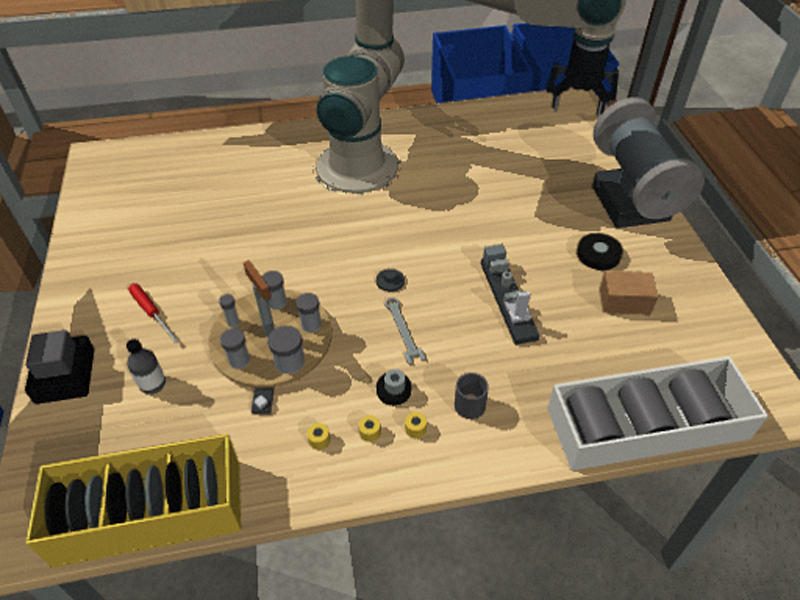

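The top view shows the gauge at (275,345), with a small bush at about (270,358). The pad with the larger bush is at (407,260). The carousel is at (515,335), its tongue diamond at (524,266), the wide jar at (503,294) and the narrow jar at (557,353).

Possible confusions: the gauged bush (270,358) against the pad bush (407,260) and the yellow bushes at (395,219), (434,222) and (477,223). The tab at (274,318) could be confused with the anvil block at (275,392). I'll check these in one close crop.

```bash
python3 - <<'E'
import cv2,numpy as np
a=cv2.imread('pics/top0.png');b=cv2.imread('pics/scene0.png')
r=lambda i,x,y,w,h:cv2.resize(i[y:y+h,x:x+w],(400,300),interpolation=cv2.INTER_CUBIC)
m=np.vstack([np.hstack([r(a,125,180,108,81),r(a,285,160,96,72)]),np.hstack([r(b,285,150,96,72),r(b,125,160,120,90)])])
cv2.imwrite('pics/crop1.png',m)
E
```

```text
(no output)
```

View pics/crop1.png

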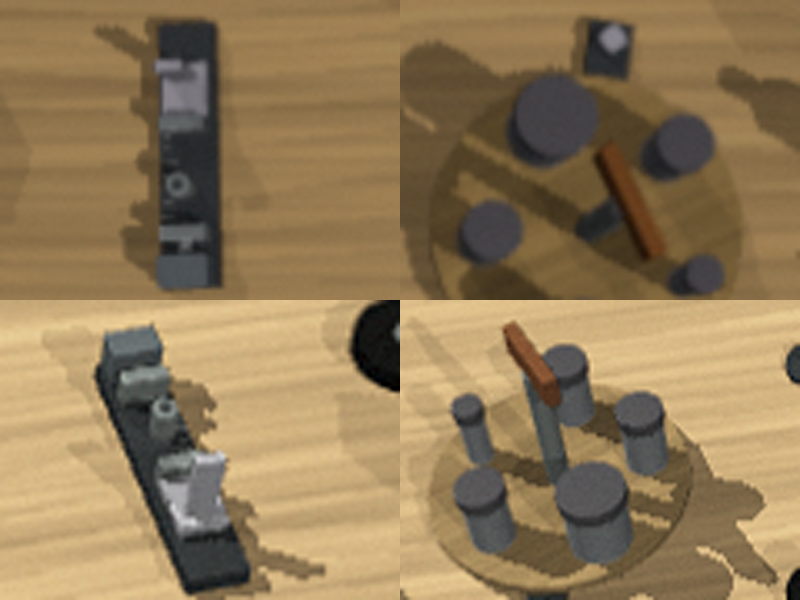

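The crop shows the thin bush in the gauge with a gap between anvil and jaw, so I need the narrow jar. It sits at the right rear of the handle, top crop (703,272). The tab top is at crop (168,66).

```bash
python3 - <<'E'
from h import *
T=lambda x,y,z:ray("top",125+x/3.704-.4,180+y/3.704-.4,z).round(1)[:2]
C=lambda x,y,z:ray("top",285+x/4.167-.4,160+y/4.167-.4,z).round(1)[:2]
S=lambda x,y,z:ray("scene",285+x/4.167-.4,150+y/4.167-.4,z).round(1)[:2]
D=lambda x,y,z:ray("scene",125+x/3.333-.4,160+y/3.333-.4,z).round(1)[:2]
print("tab",T(168,66,111),S(210,157,111))
print("bedtop far",T(160,22,20),T(217,22,20),"blocktop",T(158,256,56),T(208,256,56),T(158,287,56),T(208,287,56))
print("bush",T(177,185,50),S(165,106,50))
h1,h2=C(205,148,204),C(253,252,204);print("handle",h1,h2,(h1+h2)/2,np.degrees(np.arctan2(*(h1-h2)[::-1])))
h1,h2=D(112,30,204),D(150,92,204);print("handle sc",h1,h2,(h1+h2)/2)
L={n:C(*p,101) for n,p in dict(wide=(157,115),m1=(90,231),nar=(306,270),m5=(285,142)).items()};print(L)
L={n:D(*p,101) for n,p in dict(wide=(192,187),nar=(68,107),m5=(80,187),m1=(240,108),m2=(166,60)).items()};print(L, np.mean(list(L.values()),0))
print("diamond",C(212,40,10),"tongue corners",[C(*p,10) for p in((187,20),(233,25),(183,73),(229,78))])
# disc circle: hue-free ellipse est, axis from edges
print("disc",C(30,200,26),C(342,200,26))
print(get_obs()["position"],get_obs()["eef_rot"])
E
```

```text
tab [593.  254.4] [604.5 252.9]
bedtop far [648.6 284. ] [647.8 231.5] blocktop [436.  272.2] [435.8 228.5] [409.4 271.7] [409.3 228.1]
bush [497.7 258.1] [494. 258.]
handle [ 578.  -237.1] [ 505.9 -266.7] [ 541.95 -251.9 ] 22.32015624124292
handle sc [ 511.7 -268.2] [ 591.7 -239.5] [ 551.7  -253.85]
{'wide': array([ 620.6, -221.9]), 'm1': array([ 533.7, -168.3]), 'nar': array([ 501.9, -328.7]), 'm5': array([ 598.6, -318. ])}
{'wide': array([ 617.1, -220.2]), 'nar': array([ 500. , -326.5]), 'm5': array([ 597.9, -317.7]), 'm1': array([ 532.2, -169.5]), 'm2': array([ 457.4, -233.3])} [ 540.92 -253.44]
diamond [ 699.1 -284.8] tongue corners [array([ 716.2, -265.1]), array([ 711.5, -302.9]), array([ 671.9, -259.7]), array([ 667.2, -297.2])]
disc [ 567.5 -130.6] [ 563.6 -379.9]
[219.06965246 476.81544941 230.55411628] [-3.14018848e+00 -1.10184318e-04  2.71081249e+00]
```

```bash
python3 - <<'E'
from h import *
yaw=np.radians(91.9);o=[np.pi,0,yaw]
movep([598,253.8,180],o); grip(60,20)
f0=np.array(get_obs()["ft_force"])
print(movel([598,253.8,79],speed=80,stop_force=8))
snap("scene","s1.png")
im=cv2.imread('pics/s1.png')[120:252,250:426];cv2.imwrite('pics/s1c.png',cv2.resize(im,(800,600),interpolation=cv2.INTER_CUBIC))
s=get_obs();print(s["t"],s["position"],s["eef_rot"],np.array(s["ft_force"])-f0)
E
```

```text
False
3.5667 [598.31915099 253.92199687  79.7298415 ] [ 3.14046203e+00 -3.74170651e-04  1.60393848e+00] [-0.02358121 -0.51302483  0.27840807]
```

View pics/s1c.png

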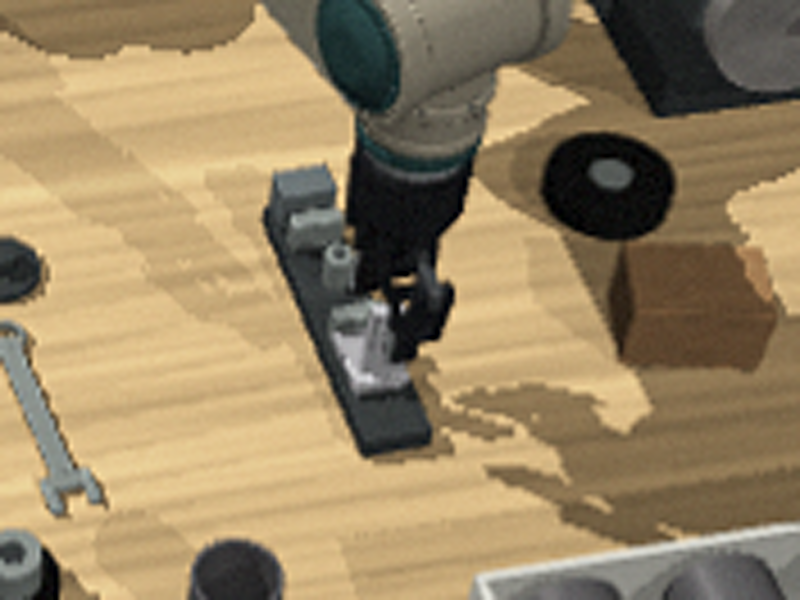

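The fingers straddle the tab along the slide, but the near fingertip at crop (405,355) looks off to the right of the tab at (378,340). I'll check that against the projection.

```bash
python3 - <<'E'
from h import *
k=lambda X:((proj("scene",X)-[250,120])*4.545).round()
for X in([638,254,92],[630,254,92],[560,254,92],[598,254,111],[598,254,36],[604,254,111],[598,266,111],[598,242,111],[648,284,20],[648,231.5,20]):print(X,k(X))
a=snap("top","t1.png")
cv2.imwrite('pics/t1c.png',cv2.resize(a[165:270,115:255,::-1],(800,600),interpolation=cv2.INTER_CUBIC))
s=lambda u,v,z:ray("scene",250+u/4.545-.4,120+v/4.545-.4,z)[:2].round(1)
print("bed end",s(360,455,0),s(430,440,0),s(356,432,20),s(428,418,20),"tabtop",s(372,303,111),s(388,303,111),"bush",s(340,250,50))
E
```

```text
[638, 254, 92] [399. 361.]
[630, 254, 92] [396. 352.]
[560, 254, 92] [365. 277.]
[598, 254, 111] [385. 299.]
[598, 254, 36] [372. 369.]
[604, 254, 111] [388. 305.]
[598, 266, 111] [402. 296.]
[598, 242, 111] [368. 301.]
[648, 284, 20] [431. 431.]
[648, 231.5, 20] [359. 442.]
bed end [642.6 234.8] [639.2 287.4] [636.9 231.3] [634.5 284.6] tabtop [598.4 243.5] [600.5 254.1] bush [492.2 259.3]
```

View pics/t1c.png

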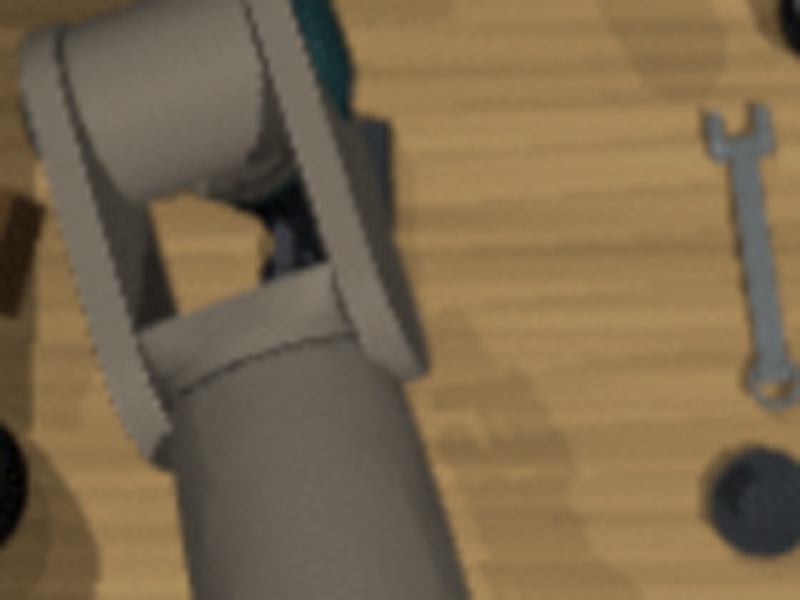

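The top view is blocked by the arm. In the scene picture, the tab's left edge at crop u≈368 matches the projection for y=254, so the fingers line up and only hide its right half. I'll pinch.

```bash
python3 - <<'E'
from h import *
f0=np.array(get_obs()["ft_force"])
grip(0,25); s=get_obs();print(s["t"],s["finger_gap"],s["finger_force"],s["position"].round(1) if hasattr(s["position"],"round") else s["position"],(np.array(s["ft_force"])-f0).round(1))
p=np.array(s["position"],float)
d=np.array([-np.cos(np.radians(1.9)),-np.sin(np.radians(1.9)),0])
x=0
def rd():
    s=get_obs();return np.array(s["position"]).round(1)[:2],(np.array(s["ft_force"])-f0).round(1),round(s["finger_gap"],1)
for q in(15,30,40,45):
    movel(p+d*q,speed=50);print(q,*rd())
E
```

```text
4.125 9.476389490359077 27.231740355491638 [597.7 253.8  79.1] [-3.1 -2.2  2.8]
15 [582.3 253.2] [-2.8 -1.5  1.1] 9.5
30 [567.3 252.7] [-2.2 -3.4  1.6] 9.3
40 [557.5 252.4] [-1.  -2.7  1. ] 9.5
45 [552.7 252.2] [-0.1 -3.1  1.5] 9.8
```

```bash
cat >> h.py <<'E'
d=np.array([-np.cos(np.radians(1.9)),-np.sin(np.radians(1.9)),0]);P0=np.array([597.7,253.8,79.1])
E
python3 - <<'E'
from h import *
q=45;b=[]
while q<66:
    q+=1.5; movel(P0+d*q,speed=20);s=get_obs();fx=s["ft_force"][0]
    print(q,round(s["position"][0],1),round(fx,2),round(s["finger_gap"],1),round(s["t"],1))
    if fx>np.median(b or [fx])+3.5: break
    b.append(fx); b=b[:4]
snap("scene","s2.png")
im=cv2.imread('pics/s2.png')[120:225,270:410];cv2.imwrite('pics/s2c.png',cv2.resize(im,(800,600),interpolation=cv2.INTER_CUBIC))
E
```

```text
46.5 551.5 4.04 9.6 5.9
48.0 549.9 3.65 9.2 6.1
49.5 548.3 3.17 9.0 6.4
51.0 546.7 3.39 9.3 6.6
52.5 545.2 2.74 9.4 6.9
54.0 543.7 2.93 9.2 7.1
55.5 542.2 3.78 9.1 7.4
57.0 540.7 3.38 9.3 7.6
58.5 539.2 3.07 9.4 7.9
60.0 537.7 2.88 9.5 8.1
61.5 536.2 3.71 9.3 8.4
63.0 534.7 3.47 9.8 8.6
64.5 533.4 4.22 9.6 8.9
66.0 532.1 4.96 9.7 9.1
```

View pics/s2c.png

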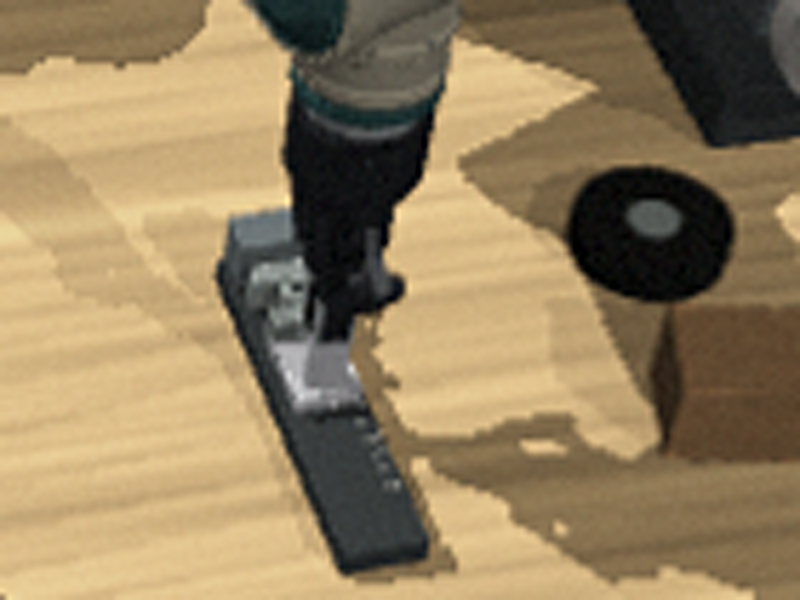

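The jaw is shut against the bush and anvil (bush at crop ~(290,290)), and the force has started to rise with contact at x≈535. I'll press on a little.

```bash
python3 - <<'E'
from h import *
q=66
while q<72:
    q+=.8; movel(P0+d*q,speed=15); pause(.1); fx=np.mean([get_obs()["ft_force"][0] for _ in range(3)]);s=get_obs()
    print(round(q,1),round(s["position"][0],1),round(fx,2),round(s["finger_gap"],1),round(s["t"],1))
    if fx>7: break
pause(.8);s=get_obs();print(s["position"][0],s["ft_force"][0])
E
```

```text
66.8 531.5 7.01 9.2 9.5
531.4542895746151 6.922296966212864
```

```bash
python3 - <<'E'
from h import *
for q in(67.6,68.4):
    movel(P0+d*q,speed=15); pause(.4); fx=np.mean([get_obs()["ft_force"][0] for _ in range(3)]);s=get_obs()
    print(round(q,1),round(s["position"][0],1),round(fx,2),round(s["finger_gap"],1),round(s["t"],1))
E
```

```text
67.6 530.8 6.96 9.5 11.0
68.4 530.2 7.44 9.3 11.6
```

```bash
python3 - <<'E'
from h import *
pause(.3); grip(40,20); p=np.array(get_obs()["position"]); movel(p+[0,0,140],speed=150)
yaw=np.radians(22.9)
movep([541,-253.5,260],[np.pi,0,yaw]); grip(50,20)
s=get_obs();print(s["t"],s["position"],np.array(s["qpos"]).round(2))
a=snap("top","t3.png");b=snap("scene","s3.png")
r=lambda i,x,y,w,h:cv2.resize(i[y:y+h,x:x+w,::-1],(400,300),interpolation=cv2.INTER_CUBIC)
m=np.vstack([np.hstack([r(a,125,180,108,81),r(a,285,160,96,72)]),np.hstack([r(b,285,150,96,72),r(b,125,130,160,120)])])
cv2.imwrite('pics/crop3.png',m)
E
```

```text
15.5167 [ 541.25883495 -252.93919385  259.99502042] [-0.5   0.25  1.12  0.    1.77  0.67]
```

View pics/crop3.png

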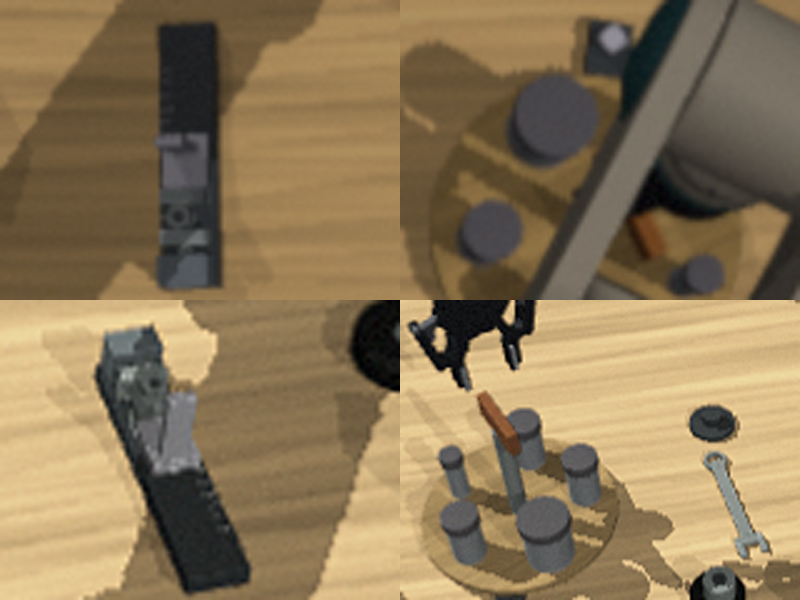

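The jaw is shut on the bush between jaw and anvil (scene crop (150,385)), and the gripper stands above the handle with its fingers either side. I'll descend and grip.

```bash
python3 - <<'E'
from h import *
for z in(5,10,15): print(z,ray("scene",261/1.5625-.4,402/1.5625-.4,z)[:2].round(1),ray("top",525/1.5625-.4,265/1.5625-.4,z)[:2].round(1))
f0=np.array(get_obs()["ft_force"])
print(movel([541,-253.5,166],speed=80,stop_force=10))
grip(0,30);pause(.2);s=get_obs();print(s["t"],s["finger_gap"],s["finger_force"],s["position"],s["eef_rot"],(np.array(s["ft_force"])-f0).round(1),np.array(s["torque"]).round(2))
E
```

```text
5 [ 687.4 -284.9] [ 700.3 -286.3]
10 [ 690.8 -284.2] [ 699.1 -285.3]
15 [ 694.2 -283.6] [ 698.  -284.3]
False
17.5083 20.108728933626516 29.994357526302338 [ 542.0006364  -255.57091276  167.00241644] [ 3.13572607e+00 -1.99811020e-03  3.98471372e-01] [ 6.9 -9.3 -0.4] [-1.32 -0.9   0.02]
```

A gap of 20 mm shows the tips caught the post below the bar (170 mm). I'll release, raise and recentre on (542,-255.7).

```bash
python3 - <<'E'
from h import *
grip(50,30); movel([542,-255.7,179],[np.pi,0,np.radians(23.5)],speed=60)
f0=np.array(get_obs()["ft_force"])
grip(0,30);pause(.2);s=get_obs();print(s["t"],s["finger_gap"],s["finger_force"],s["position"],s["eef_rot"],(np.array(s["ft_force"])-f0).round(1),np.array(s["torque"]).round(2))
E
```

```text
18.8833 13.581612870016727 31.527605652809143 [ 541.938368   -255.72860297  178.78928353] [-3.14145999e+00  2.51287256e-04  4.10146842e-01] [ 0.8 -0.7 -0.9] [-0.13 -0.04  0.02]
```

Now the grip is on the bar (13.6 mm) and centred. I'll turn 110° in steps while watching the force.

```bash
python3 - <<'E'
from h import *
c=np.array([542,-255.7,179.])
for a in(40,58,76,95,114,133.6):
    movel(c,[np.pi,0,np.radians(a)],speed=1) if 0 else movep(c,[np.pi,0,np.radians(a)])
    s=get_obs();f=np.array(s["ft_force"]);print(a,round(np.degrees(s["eef_rot"][2]),1),np.array(s["position"]).round(1),f.round(1),round(s["finger_gap"],1),round(s["t"],1))
    if np.hypot(*f[:2])>40: print("stop");break
a=snap("top","t4.png");b=snap("scene","s4.png")
r=lambda i,x,y,w,h:cv2.resize(i[y:y+h,x:x+w,::-1],(400,600),interpolation=cv2.INTER_CUBIC)
cv2.imwrite('pics/crop4.png',np.hstack([r(a,290,155,80,120),r(b,115,140,100,150)]))
E
```

```text
40 39.8 [ 541.9 -255.7  178.8] [-0.4 -1.6 -1.8] 13.3 19.3
58 57.7 [ 541.8 -255.7  178.8] [ 0.3 -0.6 -2.3] 13.6 19.7
76 75.6 [ 541.8 -255.6  178.8] [-1.1 -0.7 -1.9] 13.4 20.1
95 94.6 [ 541.8 -255.6  178.8] [-2.2 -0.1 -3. ] 13.6 20.5
114 113.6 [ 541.7 -255.7  178.8] [-3.4  0.8 -2. ] 13.3 20.9
133.6 133.2 [ 541.7 -255.7  178.8] [-5.   0.8 -1.6] 13.2 21.3
```

View pics/crop4.png

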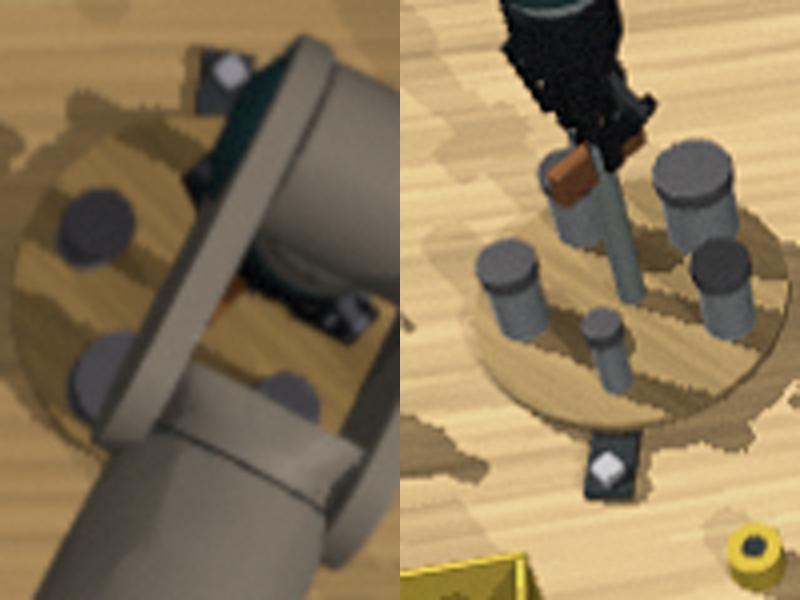

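The narrow jar (right crop (603,327)) now stands over the tongue, whose diamond is at (607,467). I'll check the angle numerically.

```bash
python3 - <<'E'
from h import *
g=lambda u,v,z:ray("scene",115+(u-400)/4-.4,140+v/4-.4,z)[:2]
c=np.array([541.8,-255.6])
an=lambda p:np.degrees(np.arctan2(*(p-c)[::-1])).round(1)
for n,u,v,z in(("nar",603,327,101),("diam",607,467,10),("tongue",612,466,10),("wide",693,170,101),("m",509,265,101),("m",721,263,101)):
    p=g(u,v,z);print(n,p.round(1),an(p),np.hypot(*(p-c)).round(1))
E
```

```text
nar [ 628.6 -270.2] -9.5 88.0
diam [ 688.8 -285. ] -11.3 149.9
tongue [ 688.6 -281.3] -9.9 149.0
wide [ 485.2 -192.7] 132.0 84.6
m [ 555.8 -336.8] -80.3 82.4
m [ 584.7 -179.8] 60.5 87.1
```

```bash
python3 - <<'E'
from h import *
pause(.6);s=get_obs();print(s["finger_force"],s["t"]);print(finish_job())
E
```

```text
31.303340792655945 22.025
the job is handed in; nothing more can be done
None
```

I handed the job in at 22 s with the jaw shut on the thin bush (anvil pressed in by an estimated 4 mm), the narrow jar at the front within about 2° by camera, and the gripper still holding the carousel; no verdict came back.

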